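Lock the grinder's collar with its index pin

ROBOT

A 6-joint arm with a two-finger parallel gripper is mounted at the origin on a cart in front of the work surface, level with it; the furniture and walls round the work are solid. World frame = base frame: x ahead of the robot, y to its left, z up, the work surface at z = 0. Lengths are in m, angles in degrees, forces in N, time in s.
With the tool pointing down it reaches from about 0.35 to 0.875 m from the base axis. Payload 4.2 kg.
Tool frame: the origin (TCP) lies midway between the tips of the shut fingers; the grasp point (between the pads) lies 19 mm behind it (r.pinch_z is the distance from the TCP to the grasp point, in m); z points along the fingers, y is the line along which they close (so a half turn about z gives the same grasp; the last joint's range is limited). The gripper opens to 87 mm and grips with 3 to 60 N. Pads are 19 mm wide; open, the fingers measure 117 mm over their backs; the gripper's body (75 mm by 190 mm) begins 51 mm behind the grasp point.
Start: joints at [-53.824, 22.042, 0.453, 0, -68.411, -14.817], TCP at [0.228, -0.582, 0.223] pointing down, gripper open.
Joint ranges: [-179.83, 179.83], [-69.29, 118.12], [-61.27, 80.66], [-181.25, 117.63], [-171.15, -9.14], [-177.46, 177.46]. Speed limits (degrees/s): [159.86, 159.86, 180, 180, 180, 180].

INTERFACE

Orientations are given as a 3x3 rotation matrix whose columns are the frame's x, y, z axes.
In Python, from station import r, imaging, models gives the robot as it stands. The module is installed in compiled form; this text tells all that it offers.
- The arm moves only by the tool apply_moves, never from a script. Its argument "moves" is a list of rows, each a list of 2 entries, a list of its own where there are three numbers: the shift along the tool's x, y, z in m, then the turn about the tool's z in degrees. A call has 1 to 5 rows; each row shifts and turns the commanded pose from where the row before left it, along the tool's axes as they then stand; what a row does not reach is not made up. A row lasts 1/12 s, in which the tool goes at most 41.7 mm and 7.16 degrees, less where a joint would pass 70% of its speed; a pose out of reach is approached as far as the arm can. A call is refused whole if a number of a shift passes 0.0417 or a number of a turn 7.16, either way. A call with a gripper value outside its range is refused whole. "hand" is the finger opening in m, from 0 to 0.087, set as the call begins (left out, the last holds). The fingers move at their own pace and stop on an object; the grip force is fixed at half the most. Time passes only in rows, so rows that do not move let the fingers close. It gives the time, the measured TCP pose, the force, the opening and the grip force at its end, in the units of the state.
- r.sense(): the state, without advancing time (a new reading comes with each control period).
- imaging.capture(name): name is "scene" or "top"; returns a dict with "frame" (480x640x3 uint8, blue, green, red), "intrinsics" (3x3 intrinsics, pixels), "eye" and "orientation" of the camera in the world. Camera axes: x right, y down, z forward; pixel columns grow to the right and rows downward; lengths in m; the calibration is good to about 2 mm. A picture is of the moment at which its call begins. There is no depth.
- r.finish_job(): hands the job in; it is judged then, once.
Trained networks look in a picture, given as the dict that the camera call returned (one of the last four; its "shot" number tells which), for a name from the list of things; names that differ only in an ending like _2 or _b are one class to them, and where a whole thing is asked for, a point or a joint stands for the part that bears it (a point fixed in the world has none). Each returns a list of dicts, best first, with "confidence" (0 to 1); they miss things now and then, are a little off and sometimes report something else, mostly with a low value. They report only what shows in the picture. A call takes as long as a camera call.
- models.cut_out(picture, target): "region" (480x640 bool, what is visible of it) and "extent" ([left, top, width, height] as shares, 0 to 1, of the picture: columns of its width, rows of its height, round what is visible of it).
- models.place_of(picture, target): "at" ([column, row] as shares, 0 to 1, of the picture: columns of its width, rows of its height: a listed point, or the origin of a listed thing).
The state is a dict: "time_s": time; "joints": joint angles; "joint_velocities": joint speeds; "effort": joint torques, N m; "tcp_pos": TCP position; "ee_rot": TCP orientation; "wrist_force": force on the tool from outside, world axes, zero at the start; "moment": the same for the moment, N m; "gripper_width": opening from 0.0 (shut) to 1.0 (fully open); "gripper_force": force on a finger pad.
Only numpy, scipy, OpenCV 4.12 (cv2) and the standard library are available. Lean on these libraries where they do the work, as an engineer would, in place of code of your own. Each camera call takes 0.05 s, during which the arm holds its last target. There are 200 camera calls.

TASK

The coffee grinder's steel collar has come loose: take the red-handled index pin from its wooden block, put it through the hole in the collar, and turn the collar anticlockwise (seen from above) until the pin drops into the hidden index hole underneath. Then push the pin fully home past its spring catch, shoulder down on the collar, and let go. Press gently throughout, with 20 N at the very most, and leave the cup, the milk tin and the cream jug where they stand.

Things in the scene. Friction and masses are not known exactly. Their poses are not given: they have to be found in the camera images.
- grinder: Small round grey coffee grinder, hopper off, fixed to the worktop, 132 mm across the foot, 120 mm at the top. Origin: centre of its underside, on the collar's axis, z up. The steel collar lies on top: underside 100 mm, upper face 112 mm over the worktop; in its middle a dark cone-shaped burr, 48 mm across, up to 130 mm high.
- ring_top (a point): On the grinder's axis, 100 mm up: face of the fixed flat ring that the collar covers. Solid but for one index hole, 12 mm across, 28 mm deep, at 45 mm radius, 0.3 to 1.6 rad anticlockwise (from above) of the collar hole's start; its place is not shown (these axes do not point to it). 10 mm down in it a spring catch takes 3 to 10 N to pass, then grips the pin.
- collar (a joint): Turn of the steel collar about the grinder's upright axis, rad, growing anticlockwise seen from above; stops at -0.05 and 1.95. It stays where it is left and has a drag of about 0.12 N m (about 3 N at the hole). Outside diameter 120 mm with a knurled rim, 12 mm thick.
- collar_hole (a point): Centre of the collar's only through hole, at the collar's upper face: 12 mm across, brass-ringed, upright, 45 mm from the grinder's axis. z up; it turns with the collar.
- pin: Upright index pin, 72 mm long, about 60 g. Origin: centre of its tip; z towards the head. From the tip: steel shank 10 mm thick (coned to 5 mm over the first 3.5 mm) up to 32 mm; shoulder disc 22 mm across, 32 to 35 mm; round red handle 16 mm across, 35 to 72 mm, gripped from above. Tip below the collar's upper face: 12 mm resting on the ring, 32 mm fully home.
- pin_block: Wooden block 60 x 60 x 45 mm, fixed, with an upright 12.5 mm hole in its middle in which the pin stands loose, its shoulder on the top. Origin: centre of its underside.
- red_band_cup: White cup with a red band, about 64 x 88 mm, 54 mm high, standing loose; origin at the centre of its underside. Leave it alone.
- milk_tin: Closed teal tin 58 mm across, 72 mm high, standing loose; origin at the centre of its underside. Leave it alone.
- cream_jug: Small metal jug, about 58 x 82 mm, 64 mm high, standing loose; origin at the centre of its underside. Leave it alone.

How it is judged (in metres and radians):
On the way:
1. the pin's tip has gone at least 5 mm into the collar's hole (horizontal distance between pin and collar_hole below 0.005 m and z of pin in the frame of collar_hole below -0.005 m), for 0.1 s.
At the end, for the whole second after the job is handed in: The pin stands upright (within 0.1 rad) through the collar's hole (within 4 mm of its centre) and in the index hole, fully home: its tip at least 29.5 mm below the collar's upper face (shoulder within 2.5 mm of the collar). The pin is at rest and released (z of pin in the frame of collar_hole below -0.0295 m and horizontal distance between pin and collar_hole below 0.004 m and angle between pin's own z axis and vertical below 0.1 rad and linear speed of pin below 0.01 m/s); the robot touches nothing.
It fails at once if the contact forces of the grinder (ring, collar and catch included) on the pin add up to more than 40 N: a push of 20 N plus the squeeze of the catch (contact force between pin and grinder above 40 N).
It fails at once if the cup is pushed more than 3 cm or tipped over (distance of red_band_cup from where it was at the start of the episode above 0.03 m or angle between red_band_cup's own z axis and vertical above 0.5 rad).
It fails at once if the milk tin is pushed more than 3 cm or tipped over (distance of milk_tin from where it was at the start of the episode above 0.03 m or angle between milk_tin's own z axis and vertical above 0.5 rad).
It fails at once if the cream jug is pushed more than 3 cm or tipped over (distance of cream_jug from where it was at the start of the episode above 0.03 m or angle between cream_jug's own z axis and vertical above 0.5 rad).
It also fails if it takes over 72 s, if anything falls off the work surface, if the arm or the gripper's body presses on something with over 40 N, if the wrist force passes 120 N, or if a joint passes its speed limit or range.

## Working session

There is one attempt and no reset: what is moved stays moved. The work goes in short steps, Python scripts to look and compute and a tool call to move; the robot and the scene stay as the last step left them, time stands still between calls to the robot, and variables do not carry over. Pictures are saved under pics/ and viewed, at most 10 in all, crops included, and the job is handed in when it is done.

Besides the shell and the picture viewer there is one more tool, called as a command line: name --argument value ..., lists and objects as JSON in quotes. apply_moves: Moves the arm, as the interface text tells. Its arguments: {"type":"object","properties":{"moves":{"type":"array"},"hand":{"type":"number"}},"required":["moves"]}

```bash
mkdir -p pics
cat > h.py <<'E'
import numpy as np, cv2
from station import r, imaging, models
def ray(p,at):
    K=np.array(p["intrinsics"]);R=np.array(p["orientation"])
    d=R@np.linalg.inv(K)@np.array([at[0],at[1],1.]);return np.array(p["eye"]),d
def onz(p,at,z):
    e,d=ray(p,at);return e+d*(z-e[2])/d[2]
def proj(p,X):
    K=np.array(p["intrinsics"]);R=np.array(p["orientation"])
    c=K@(R.T@(np.array(X)-np.array(p["eye"])));return c[:2]/c[2]
def tri(rays):
    A=np.zeros((3,3));b=np.zeros(3)
    for e,d in rays:
        d=d/np.linalg.norm(d);M=np.eye(3)-np.outer(d,d);A+=M;b+=M@e
    return np.linalg.solve(A,b)
E
python3 - <<'E'
from h import *
np.set_printoptions(precision=4,suppress=True)
P={n:imaging.capture(n) for n in("scene","top")}
for n,p in P.items():
    cv2.imwrite(f"pics/{n}0.png",p["frame"]);print(n,p["eye"],p["orientation"],p["intrinsics"])
Z=dict(grinder=0,collar_hole=.112,pin=.013,pin_block=0,red_band_cup=0,milk_tin=0,cream_jug=0,ring_top=.1)
for t,z in Z.items():
    rs=[]
    for n,p in P.items():
        o=models.place_of(p,t)
        for q in o[:2]:
            uv=np.array(q["at"])*[640,480]
            print(t,n,round(q["confidence"],2),uv,onz(p,uv,z))
        if o: rs.append(ray(p,np.array(o[0]["at"])*[640,480]))
    if len(rs)==2: print("  tri",tri(rs))
s=r.sense();print(s)
E
```

```text
scene [0.2035 0.621  0.8555] [[-0.8765 -0.3433  0.3374]
 [-0.4813  0.6261 -0.6134]
 [-0.0006 -0.7001 -0.7141]] [[587.1602   0.     334.4667]
 [  0.     587.1602 238.9587]
 [  0.       0.       1.    ]]
top [ 0.4421 -0.0703  1.2754] [[ 0.0096 -0.9934  0.1142]
 [-1.     -0.0093  0.0028]
 [-0.0017 -0.1142 -0.9935]] [[565.3581   0.     325.1893]
 [  0.     565.3581 230.9223]
 [  0.       0.       1.    ]]
grinder scene 0.56 [314.88  286.176] [0.5799 0.0136 0.    ]
grinder top 0.67 [287.616 234.192] [0.5804 0.0186 0.    ]
grinder top 0.41 [282.88  232.176] [0.5849 0.0294 0.    ]
  tri [0.5787 0.0177 0.0054]
collar_hole scene 0.84 [331.776 261.312] [0.533  0.0314 0.112 ]
collar_hole top 0.55 [276.672 251.52 ] [0.5321 0.0327 0.112 ]
  tri [0.5321 0.0326 0.1136]
pin scene 0.65 [419.008 248.592] [ 0.4421 -0.1597  0.013 ]
pin top 0.52 [363.008 299.52 ] [ 0.435 -0.152  0.013]
pin top 0.39 [212.928 299.904] [0.4309 0.1808 0.013 ]
  tri [ 0.437  -0.1506  0.0236]
pin_block scene 0.96 [422.08  249.984] [ 0.4388 -0.1711  0.    ]
pin_block top 0.9 [365.888 293.712] [ 0.4479 -0.1592  0.    ]
  tri [ 0
[... 421 characters left out ...]
314.688 252.816] [0.5745 0.0187 0.1   ]
ring_top top 0.9 [285.12  235.296] [0.5672 0.0168 0.1   ]
  tri [0.5705 0.0182 0.1008]
{'time_s': 0.9, 'joints': array([-53.8226,  22.041 ,   0.4546,  -0.0015, -68.4109, -14.8159]), 'joint_velocities': array([-0.006 ,  0.0577,  0.0689,  0.0598,  0.1051,  0.0055]), 'effort': array([  0.0009, -39.0453,  18.7623,   4.2243,   0.0155,  -0.    ]), 'tcp_pos': array([ 0.2277, -0.582 ,  0.2226]), 'ee_rot': array([[-0.9313, -0.3642,  0.    ],
       [-0.3642,  0.9313, -0.    ],
       [-0.    , -0.    , -1.    ]]), 'wrist_force': array([0.3276, 0.6677, 0.1181]), 'moment': array([ 0.032, -0.025,  0.022]), 'gripper_force': 0.0, 'gripper_width': 1.0001256638382756}
```

Run:
```python
import cv2,numpy as np
a=cv2.imread("pics/scene0.png");b=cv2.imread("pics/top0.png")
A=cv2.resize(a[170:330,250:470],None,fx=3.6,fy=3.6,interpolation=3)[:576]
B=cv2.resize(b[170:340,240:420],None,fx=3.4,fy=3.4,interpolation=3)
cv2.imwrite("pics/A.png",A);cv2.imwrite("pics/B.png",B)
```

```text
(no output)
```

View pics/A.png

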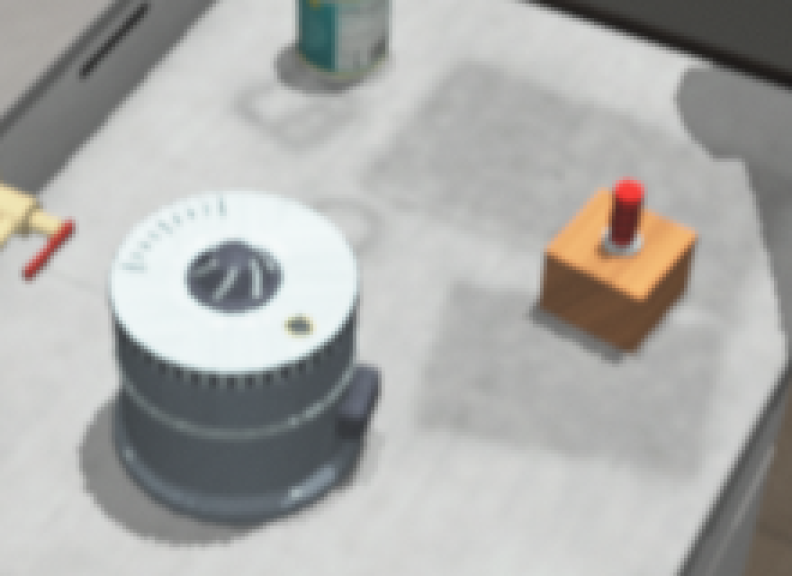

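View pics/B.png

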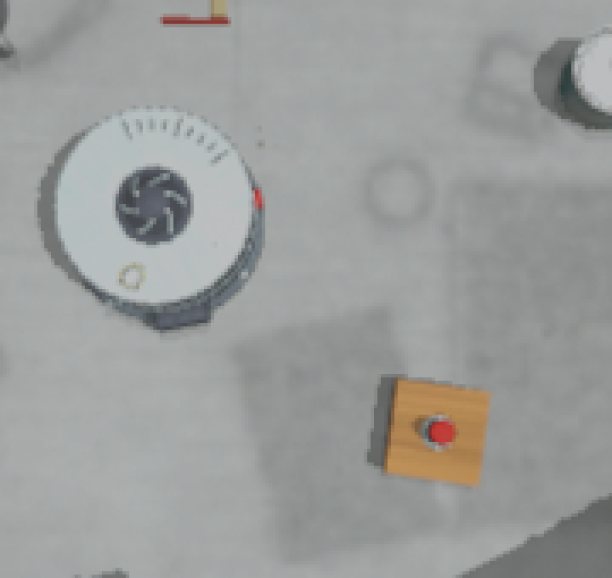

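View pics/scene0.png

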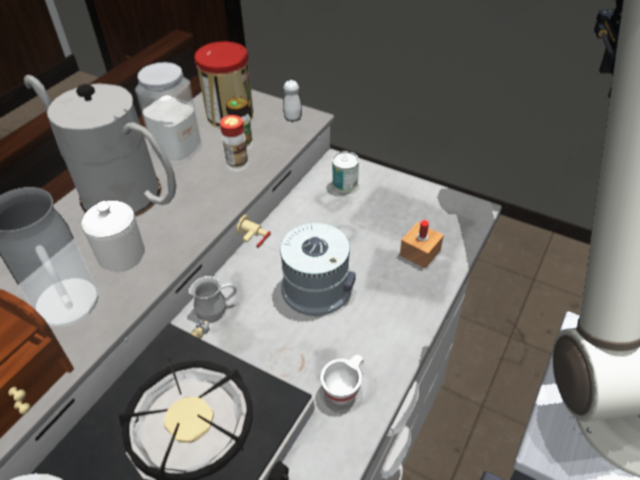

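Run:
```python
from h import *
np.set_printoptions(precision=4,suppress=True)
P={n:imaging.capture(n) for n in("scene","top")}
win=dict(scene=(410,210,440,250),top=(355,285,385,310))
cw=dict(scene=(270,215,360,320),top=(250,195,325,270))
R=[]
for n,p in P.items():
    f=p["frame"].astype(int);x0,y0,x1,y1=win[n]
    s=f[y0:y1,x0:x1];m=(s[...,2]>110)&(s[...,1]<70)&(s[...,0]<90)
    ys,xs=np.nonzero(m);c=np.array([xs.mean()+x0,ys.mean()+y0]);print(n,"red",c,m.sum(),ys.min()+y0,ys.max()+y0,xs.min()+x0,xs.max()+x0)
    print(onz(p,c,.0665 if n=="scene" else .083));R.append(ray(p,c))
    o=models.cut_out(p,"pin")
    for q in o[:1]:
        yy,xx=np.nonzero(q["region"]);print("cut",q["confidence"],xx.mean(),yy.mean(),xx.min(),xx.max(),yy.min(),yy.max())
    x0,y0,x1,y1=cw[n];s=f[y0:y1,x0:x1]
    for th in (185,200):
        m=(s.min(2)>th).astype(np.uint8)
        if n=="top": print("med",np.median(s[m>0],0) if m.any() else None)
        cs=max(cv2.findContours(m,0,1)[0],key=cv2.contourArea)
        h=cv2.convexHull(cs);e=cv2.fitEllipse(h);cc=np.array(e[0])+[x0,y0]
        # centre offset by perspective: negligible
        print(n,th,"collar",cc,e[1],onz(p,cc,.112))
    b=np.array([332.9,260.3]) if n=="scene" else np.array([278.8,251.2]); print("hole",onz(p,b,.112))
```

```text
scene red [423.9487 225.6154] 39 222 237 420 427
[ 0.4425 -0.1711  0.0665]
cut 0.75 422.78688524590166 229.775956284153 417 428 220 240
scene 185 collar [313.0419 268.4508] (128.7135009765625, 139.97901916503906) [0.5529 0.0609 0.112 ]
scene 200 collar [299.1743 253.6453] (88.14295196533203, 143.40377807617188) [0.5911 0.0429 0.112 ]
hole [0.5324 0.0285 0.112 ]
top red [369.1143 296.5714] 35 294 299 366 372
[ 0.4416 -0.1602  0.083 ]
med [191. 190. 187.]
top 185 collar [303.8601 231.5311] (16.840089797973633, 31.238445281982422) [ 0.5741 -0.0228  0.112 ]
med NoneTraceback (most recent call last):
  File "<stdin>", line 19, in <module>
ValueError: max() iterable argument is empty
```

```bash
cat >> h.py <<'E'
def plan(target,yaw,ref=None):
    """shift in tool axes and turn (deg about tool z) from present pose; yaw = world angle of tool y"""
    s=r.sense();R=np.array(s["ee_rot"]);d=R.T@(np.array(target)-s["tcp_pos"])
    y=np.degrees(np.arctan2(R[1,1],R[0,1]));t=-((yaw-y+90)%180-90)
    print("t",round(s["time_s"],2),"tcp",s["tcp_pos"],"yaw",y,"F",s["wrist_force"],"w",s["gripper_width"]);print("tool shift",d,"turn",t)
E
python3 - <<'E'
from h import *
np.set_printoptions(precision=4,suppress=True)
P={n:imaging.capture(n) for n in("scene","top")}
for n,h,s in (("scene",(424.4,222),(423,238.2)),("top",(369.6,297),None)):
    print("pin head",onz(P[n],h,.085))
    if s: print("shoulder",onz(P[n],s,.047))
print("block centre top",onz(P["top"],(438/3.4+240,432/3.4+170),.045))
# block top corners scene
c=np.mean([(606,190),(696,236),(638,300),(545,255)],0)/3.6+[250,170];print(onz(P["scene"],c,.045))
C=onz(P["top"],(285.4,230.1),.112);C2=onz(P["scene"],(235/3.6+250,283/3.6+170),.112)
print("collar",C,C2)
# refine by red mask upscaled
f=P["top"]["frame"].astype(float);w=np.clip(f[285:310,355:385,2]-f[285:310,355:385,1]-70,0,90)
w[w<20]=0
ys,xs=np.mgrid[285:310,355:385];print("w",(w*xs).sum()/w.sum(),(w*ys).sum()/w.sum(),onz(P["top"],((w*xs).sum()/w.sum(),(w*ys).sum()/w.sum()),.08))
plan((.4425,-.162,.12),71)
E
```

```text
pin head [ 0.44  -0.162  0.085]
shoulder [ 0.4365 -0.1575  0.047 ]
pin head [ 0.4407 -0.1611  0.085 ]
block centre top [ 0.4405 -0.1624  0.045 ]
[ 0.4379 -0.1592  0.045 ]
collar [0.5768 0.0155 0.112 ] [0.5727 0.0191 0.112 ]
w 369.71090534979425 296.6059670781893 [ 0.4415 -0.1617  0.08  ]
t 1.2 tcp [ 0.2276 -0.582   0.2226] yaw 111.35705947179522 F [-0.3673  0.0205  0.6379] w 0.9952477182444517
tool shift [-0.3531  0.313   0.1026] turn 40.357059471795225
```

apply_moves --moves '[[[-0.0294, 0.026, 0.008], 0], [[-0.0294, 0.026, 0.008], 0], [[-0.0294, 0.026, 0.008], 0], [[-0.0294, 0.026, 0.008], 0], [[-0.0294, 0.026, 0.008], 0]]'

```text
time_s: 1.62
tcp_pos: [0.3176, -0.406, 0.1824]
ee_rot: [[-0.932, -0.364, 0.0], [-0.364, 0.932, -0.0], [-0.0, -0.001, -1.0]]
wrist_force: [1.9, 0.1, -0.6]
gripper_width: 1.003
gripper_force: 0.0
```

apply_moves --moves '[[[-0.0294, 0.026, 0.008], 0], [[-0.0294, 0.026, 0.008], 0], [[-0.0294, 0.026, 0.008], 0], [[-0.0294, 0.026, 0.008], 0], [[-0.0294, 0.026, 0.008], 0]]'

```text
time_s: 2.03
tcp_pos: [0.4075, -0.2311, 0.1427]
ee_rot: [[-0.931, -0.364, 0.001], [-0.364, 0.931, -0.0], [-0.001, -0.001, -1.0]]
wrist_force: [1.1, -1.1, 0.5]
gripper_width: 1.0
gripper_force: 0.0
```

apply_moves --moves '[[[-0.029, 0.026, 0.008], 0], [[-0.029, 0.026, 0.008], 0], [[0, 0, 0], 6.4], [[0, 0, 0], 6.4], [[0, 0, 0], 6.4]]' --hand 0.05

```text
time_s: 2.45
tcp_pos: [0.4423, -0.1622, 0.1265]
ee_rot: [[-0.999, -0.035, -0.0], [-0.035, 0.999, -0.0], [0.0, -0.0, -1.0]]
wrist_force: [-0.4, -0.4, 0.5]
gripper_width: 0.706
gripper_force: 0.0
```

apply_moves --moves '[[[0, 0, 0], 6.4], [[0, 0, 0], 6.4], [[0, 0, 0], 6.4], [[0, 0, 0], 0]]'

```text
time_s: 2.78
tcp_pos: [0.442, -0.1632, 0.1267]
ee_rot: [[-0.956, 0.295, 0.0], [0.295, 0.956, -0.0], [-0.0, 0.0, -1.0]]
wrist_force: [-0.1, 0.1, -0.2]
gripper_width: 0.582
gripper_force: 0.0
```

Run:
```python
from h import *
np.set_printoptions(precision=4,suppress=True)
plan((.4405,-.161,.056),73)
print(r.sense()["joints"])
```

```text
t 2.78 tcp [ 0.442  -0.1632  0.1267] yaw 72.85905639875877 F [-0.1039  0.1255 -0.2055] w 0.5819675201587537
tool shift [0.0021 0.0017 0.0707] turn -0.14094360124123284
[  -0.4429   12.8846  -28.3633    0.0022  -48.7267 -106.6995]
```

apply_moves --moves '[[[0.002, 0.0017, 0.024], 0], [[0, 0, 0.024], 0], [[0, 0, 0.0227], 0], [[0, 0, 0], 0]]'

```text
time_s: 3.12
tcp_pos: [0.4373, -0.1608, 0.0525]
ee_rot: [[-0.957, 0.291, -0.008], [0.291, 0.957, 0.001], [0.008, -0.002, -1.0]]
wrist_force: [-0.3, -0.7, 0.2]
gripper_width: 0.573
gripper_force: 0.0
```

apply_moves --moves '[[[0, 0, 0], 0], [[0, 0, 0], 0], [[0, 0, 0], 0], [[0, 0, 0], 0], [[0, 0, 0], 0]]' --hand 0.0

```text
time_s: 3.53
tcp_pos: [0.4411, -0.1611, 0.0569]
ee_rot: [[-0.956, 0.293, 0.002], [0.293, 0.956, -0.0], [-0.002, 0.001, -1.0]]
wrist_force: [-0.4, -0.4, 0.9]
gripper_width: 0.281
gripper_force: 0.0
```

apply_moves --moves '[[[0, 0, 0], 0], [[0, 0, 0], 0], [[0, 0, 0], 0]]'

```text
time_s: 3.78
tcp_pos: [0.4407, -0.1612, 0.0565]
ee_rot: [[-0.956, 0.293, 0.001], [0.293, 0.956, -0.0], [-0.001, -0.0, -1.0]]
wrist_force: [-0.4, 0.3, 4.9]
gripper_width: 0.171
gripper_force: 30.0
```

apply_moves --moves '[[[0, 0, -0.024], 0], [[0, 0, -0.024], 0], [[0, 0, -0.024], 0], [[0, 0, -0.024], 0], [[0, 0, -0.024], 0]]'

```text
time_s: 4.2
tcp_pos: [0.4399, -0.1609, 0.1767]
ee_rot: [[-0.956, 0.293, -0.001], [0.293, 0.956, 0.0], [0.001, 0.0, -1.0]]
wrist_force: [0.7, -1.1, -1.2]
gripper_width: 0.174
gripper_force: 30.0
```

apply_moves --moves '[[[-0.005, 0.03, 0], 0], [[-0.005, 0.03, 0], 0], [[-0.005, 0.03, 0], 0], [[-0.005, 0.03, 0], 0], [[-0.005, 0.03, 0], 0]]'

```text
time_s: 4.62
tcp_pos: [0.5083, -0.0236, 0.1757]
ee_rot: [[-0.956, 0.293, -0.0], [0.293, 0.956, 0.0], [0.001, 0.0, -1.0]]
wrist_force: [0.4, -0.7, -0.6]
gripper_width: 0.176
gripper_force: 30.0
```

apply_moves --moves '[[[-0.005, 0.03, 0], 0], [[0, 0.015, 0], 0], [[0, 0, 0], 0], [[0, 0, 0], 0], [[0, 0, 0], 0]]'

```text
time_s: 5.03
tcp_pos: [0.5254, 0.0159, 0.1754]
ee_rot: [[-0.956, 0.293, -0.001], [0.293, 0.956, -0.0], [0.001, -0.001, -1.0]]
wrist_force: [1.0, -0.4, -0.3]
gripper_width: 0.173
gripper_force: 30.0
```

Run:
```python
from h import *
np.set_printoptions(precision=4,suppress=True)
plan((.532,.0305,.17),73)
for n in("scene","top"):
    p=imaging.capture(n);f=p["frame"]
    for t in("pin","collar_hole"):
        for q in models.place_of(p,t)[:1]:
            uv=np.array(q["at"])*[640,480];print(n,t,q["confidence"],uv,onz(p,uv,.112),onz(p,uv,.13))
    print(proj(p,r.sense()["tcp_pos"]))
    c=proj(p,(.532,.03,.14)).astype(int);a,b=c
    cv2.imwrite(f"pics/{n}1.png",f)
    cv2.imwrite(f"pics/{n}1c.png",cv2.resize(f[b-50:b+50,a-50:a+50],None,fx=5.8,fy=5.8,interpolation=3)); print(c)
```

```text
t 5.03 tcp [0.5254 0.0159 0.1754] yaw 72.93464151734084 F [ 1.0106 -0.4161 -0.3323] w 0.17263746720620274
tool shift [-0.0021  0.0159  0.0054] turn -0.065358482659164
scene pin 0.62 [337.6 247.2] [ 0.5402 -0.0026  0.112 ] [0.532  0.0125 0.13  ]
scene collar_hole 0.79 [333.696 257.712] [0.5341 0.0225 0.112 ] [0.5261 0.037  0.13  ]
[340.1664 230.4559]
[332 249]
top collar_hole 0.18 [366.208 296.88 ] [ 0.4409 -0.1521  0.112 ] [ 0.4409 -0.1508  0.13  ]
[282.3921 252.1493]
[276 250]
```

View pics/scene1c.png

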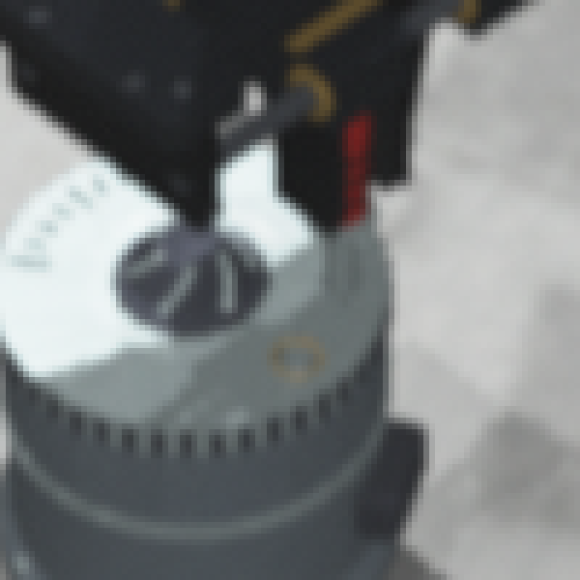

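apply_moves --moves '[[[-0.001, 0.007, 0.003], 0], [[-0.001, 0.008, 0.005], 0], [[0, 0, 0.005], 0], [[0, 0, 0], 0], [[0, 0, 0], 0]]'

```text
time_s: 5.75
tcp_pos: [0.5322, 0.0305, 0.1621]
ee_rot: [[-0.956, 0.293, -0.002], [0.293, 0.956, -0.001], [0.001, -0.001, -1.0]]
wrist_force: [0.5, -0.3, -0.3]
gripper_width: 0.175
gripper_force: 30.0
```

Run:
```python
from h import *
np.set_printoptions(precision=4,suppress=True)
plan((.532,.0305,.158),73)
p=imaging.capture("scene");f=p["frame"];T=r.sense()["tcp_pos"]
print("tip pred",proj(p,T-[0,0,.043]),"shoulder pred",proj(p,T-[0,0,.011]))
for H in ((.5324,.0285,.112),(.532,.0305,.112)): print(proj(p,H))
for d in ((.001,0,0),(0,.001,0)): print(proj(p,T-[0,0,.043]+d)-proj(p,T-[0,0,.043]))
cv2.imwrite("pics/s2.png",cv2.resize(f[215:285,295:375],None,fx=8,fy=8,interpolation=3))
```

```text
t 5.75 tcp [0.5322 0.0305 0.1621] yaw 72.98676266207096 F [ 0.5314 -0.3127 -0.27  ] w 0.1748947389960206
tool shift [ 0.0002 -0.      0.0041] turn -0.01323733792904136
tip pred [332.3692 258.0957] shoulder pred [332.3076 245.0667]
[332.9059 260.3144]
[332.5459 261.1561]
[-0.5144 -0.2082]
[-0.2844  0.3801]
```

View pics/s2.png

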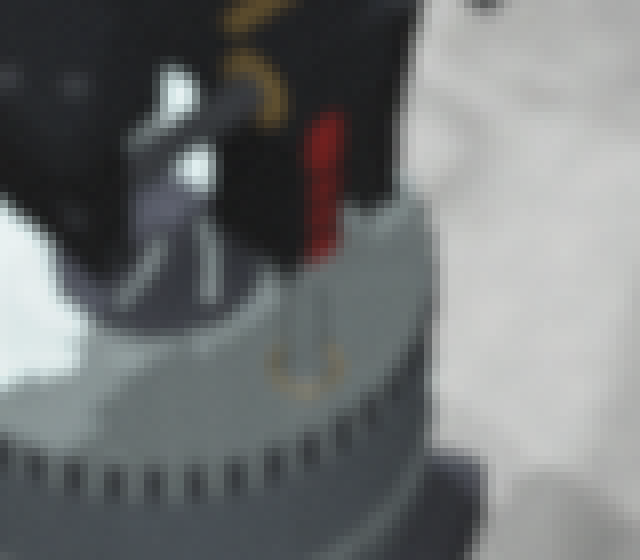

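apply_moves --moves '[[[0, 0, 0.002], 0], [[0, 0, 0.002], 0], [[0, 0, 0.001], 0], [[0, 0, 0], 0]]'

```text
time_s: 6.13
tcp_pos: [0.5323, 0.0302, 0.1576]
ee_rot: [[-0.956, 0.293, -0.001], [0.293, 0.956, -0.0], [0.0, -0.0, -1.0]]
wrist_force: [0.3, 1.3, -0.6]
gripper_width: 0.17
gripper_force: 30.0
```

apply_moves --moves '[[[0, 0, 0.001], 0], [[0, 0, 0.001], 0], [[0, 0, 0], 0], [[0, 0, 0], 0]]'

```text
time_s: 6.47
tcp_pos: [0.5325, 0.0303, 0.1558]
ee_rot: [[-0.956, 0.293, -0.0], [0.293, 0.956, -0.0], [0.0, -0.0, -1.0]]
wrist_force: [-0.3, -0.5, -0.8]
gripper_width: 0.171
gripper_force: 30.0
```

apply_moves --moves '[[[0, 0, 0.001], 0], [[0, 0, 0.001], 0], [[0, 0, 0], 0], [[0, 0, 0], 0]]'

```text
time_s: 6.8
tcp_pos: [0.5325, 0.0303, 0.1538]
ee_rot: [[-0.956, 0.293, -0.0], [0.293, 0.956, -0.0], [0.0, -0.0, -1.0]]
wrist_force: [0.7, 1.1, -0.8]
gripper_width: 0.175
gripper_force: 30.0
```

apply_moves --moves '[[[0, 0, 0.001], 0], [[0, 0, 0.001], 0], [[0, 0, 0], 0]]'

```text
time_s: 7.05
tcp_pos: [0.5328, 0.0301, 0.1521]
ee_rot: [[-0.956, 0.293, 0.0], [0.293, 0.956, -0.0], [-0.001, -0.0, -1.0]]
wrist_force: [0.5, -0.6, 0.5]
gripper_width: 0.177
gripper_force: 30.0
```

apply_moves --moves '[[[0, 0, 0.001], 0], [[0, 0, 0.001], 0], [[0, 0, 0], 0]]'

```text
time_s: 7.3
tcp_pos: [0.5325, 0.0299, 0.1497]
ee_rot: [[-0.956, 0.293, -0.0], [0.293, 0.956, -0.001], [0.0, -0.001, -1.0]]
wrist_force: [0.8, -2.7, 0.1]
gripper_width: 0.173
gripper_force: 30.0
```

apply_moves --moves '[[[-0.0002, -0.0007, 0.0005], 0], [[0, 0, 0.001], 0], [[0, 0, 0], 0]]'

```text
time_s: 7.55
tcp_pos: [0.5325, 0.0296, 0.1481]
ee_rot: [[-0.956, 0.293, -0.0], [0.293, 0.956, 0.0], [0.0, -0.0, -1.0]]
wrist_force: [0.5, -2.2, -0.7]
gripper_width: 0.175
gripper_force: 30.0
```

apply_moves --moves '[[[0, 0, 0.001], 0], [[0, 0, 0.001], 0], [[0, 0, 0], 0]]'

```text
time_s: 7.8
tcp_pos: [0.5325, 0.0296, 0.1461]
ee_rot: [[-0.956, 0.293, -0.0], [0.293, 0.956, -0.0], [0.0, -0.0, -1.0]]
wrist_force: [0.8, -2.6, 0.3]
gripper_width: 0.172
gripper_force: 30.0
```

apply_moves --moves '[[[-0.0002, -0.0007, 0.001], 0], [[0, 0, 0.001], 0], [[0, 0, 0], 0]]'

```text
time_s: 8.05
tcp_pos: [0.5324, 0.0292, 0.144]
ee_rot: [[-0.956, 0.293, -0.0], [0.293, 0.956, 0.001], [0.0, 0.0, -1.0]]
wrist_force: [0.9, -1.0, -0.8]
gripper_width: 0.173
gripper_force: 30.0
```

apply_moves --moves '[[[0, 0, 0.0005], 0], [[0, 0, 0.0005], 0], [[0, 0, 0], 0]]'

```text
time_s: 8.3
tcp_pos: [0.5326, 0.0291, 0.1435]
ee_rot: [[-0.956, 0.293, 0.0], [0.293, 0.956, 0.0], [-0.0, 0.0, -1.0]]
wrist_force: [-0.1, 0.7, 0.7]
gripper_width: 0.176
gripper_force: 30.0
```

Run:
```python
from h import *
np.set_printoptions(precision=4,suppress=True)
plan((.532,.0305,.158),73);print(r.sense()["moment"])
```

```text
t 8.3 tcp [0.5326 0.0291 0.1435] yaw 72.9712737971488 F [-0.0954  0.6811  0.6731] w 0.17583861002984003
tool shift [ 0.001   0.0012 -0.0145] turn -0.028726202851203197
[0.02   0.0229 0.0163]
```

apply_moves --moves '[[[0, 0, 0.0005], 0], [[0, 0, 0], 0], [[0, 0, 0], 0]]'

```text
time_s: 8.55
tcp_pos: [0.5328, 0.029, 0.1433]
ee_rot: [[-0.956, 0.293, 0.001], [0.293, 0.956, 0.0], [-0.001, 0.0, -1.0]]
wrist_force: [-0.4, 0.5, 2.9]
gripper_width: 0.174
gripper_force: 30.0
```

apply_moves --moves '[[[0, 0, 0.0005], 0], [[0, 0, 0], 0], [[0, 0, 0], 0]]'

```text
time_s: 8.8
tcp_pos: [0.533, 0.0289, 0.1433]
ee_rot: [[-0.956, 0.293, 0.001], [0.293, 0.956, 0.0], [-0.001, 0.0, -1.0]]
wrist_force: [-1.2, 0.4, 5.3]
gripper_width: 0.172
gripper_force: 30.0
```

apply_moves --moves '[[[0, -0.0011, 0], -1.4], [[0, -0.0011, 0], -1.4], [[0, -0.0011, 0], -1.4], [[0, -0.0011, 0], -1.4], [[0, -0.0011, 0], -1.4]]'

```text
time_s: 9.22
tcp_pos: [0.5328, 0.0254, 0.1433]
ee_rot: [[-0.985, 0.173, 0.005], [0.173, 0.985, 0.003], [-0.004, 0.004, -1.0]]
wrist_force: [0.0, 6.1, 5.5]
gripper_width: 0.173
gripper_force: 30.1
```

```bash
cat > t.py <<'E'
from h import *
np.set_printoptions(precision=4,suppress=True)
s=r.sense();R=np.array(s["ee_rot"]);T=s["tcp_pos"];F=R.T@s["wrist_force"]
d=T[:2]-[.5763,.0163]
print("t",s["time_s"],"tcp",T,"Ftool",F,"M",s["moment"],"rad",np.hypot(*d),"ang",np.degrees(np.arctan2(d[1],d[0]))%360,"toolx",np.degrees(np.arctan2(R[1,0],R[0,0]))%360)
E
python3 t.py
```

```text
t 9.2167 tcp [0.5328 0.0254 0.1433] Ftool [ 1.0207  5.9854 -5.4504] M [ 1.9619  0.0902 -0.0118] rad 0.04448217289438032 ang 168.24899700879834 toolx 170.03307922360963
```

apply_moves --moves '[[[0, -0.001, 0], -1.3], [[0, -0.001, 0], -1.3], [[0, -0.001, 0], -1.3], [[0, -0.001, 0], -1.3], [[0, -0.001, 0], -1.3]]'

```text
time_s: 9.63
tcp_pos: [0.5319, 0.0205, 0.1433]
ee_rot: [[-0.998, 0.06, 0.004], [0.06, 0.998, 0.003], [-0.004, 0.004, -1.0]]
wrist_force: [-1.0, 4.8, 5.2]
gripper_width: 0.172
gripper_force: 30.1
```

```bash
python3 t.py
```

```text
t 9.6333 tcp [0.5319 0.0205 0.1433] Ftool [ 1.2837  4.7153 -5.173 ] M [ 1.963   0.241  -0.0534] rad 0.04458158965592052 ang 174.61327708106245 toolx 176.5363789893619
```

apply_moves --moves '[[[0.0001, -0.001, 0], -1.3], [[0, -0.001, 0], -1.3], [[0, -0.001, 0], -1.3], [[0, -0.001, 0], -1.3], [[0, -0.001, 0], -1.3]]'

```text
time_s: 10.05
tcp_pos: [0.5315, 0.0154, 0.1433]
ee_rot: [[-0.999, -0.053, 0.004], [-0.053, 0.999, 0.003], [-0.004, 0.003, -1.0]]
wrist_force: [-1.4, 6.1, 5.4]
gripper_width: 0.177
gripper_force: 30.1
```

```bash
python3 t.py
```

```text
t 10.05 tcp [0.5315 0.0154 0.1433] Ftool [ 1.0589  6.1369 -5.3987] M [1.9899 0.3963 0.0422] rad 0.044761469834332476 ang 181.14201053128292 toolx 183.0376991870038
```

apply_moves --moves '[[[0.0001, -0.001, 0], -1.3], [[0, -0.001, 0], -1.3], [[0.0001, -0.001, 0], -1.3], [[0, -0.001, 0], -1.3], [[0, -0.001, 0], -1.3]]'

```text
time_s: 10.47
tcp_pos: [0.5317, 0.0104, 0.1433]
ee_rot: [[-0.986, -0.166, 0.003], [-0.166, 0.986, 0.003], [-0.004, 0.003, -1.0]]
wrist_force: [-1.3, 6.1, 6.6]
gripper_width: 0.173
gripper_force: 30.1
```

apply_moves --moves '[[[0, -0.001, 0], -1.3], [[0, -0.001, 0], -1.3], [[0, -0.001, 0], -1.3], [[0, -0.001, 0], -1.3], [[0, -0.001, 0], -1.3]]'

```text
time_s: 10.88
tcp_pos: [0.5324, 0.0052, 0.1431]
ee_rot: [[-0.961, -0.276, 0.003], [-0.276, 0.961, 0.003], [-0.003, 0.002, -1.0]]
wrist_force: [-0.7, 4.3, 5.4]
gripper_width: 0.176
gripper_force: 30.1
```

apply_moves --moves '[[[0, -0.001, 0], -1.3], [[0, -0.001, 0], -1.3], [[0, -0.001, 0], -1.3], [[0, -0.001, 0], -1.3], [[0, -0.001, 0], -1.3]]'

```text
time_s: 11.3
tcp_pos: [0.5335, -0.0009, 0.1422]
ee_rot: [[-0.923, -0.384, 0.0], [-0.384, 0.923, 0.0], [-0.001, 0.0, -1.0]]
wrist_force: [0.6, 3.6, 0.8]
gripper_width: 0.171
gripper_force: 30.0
```

```bash
python3 t.py
```

```text
t 11.3 tcp [ 0.5335 -0.0009  0.1422] Ftool [-1.9853  3.1112 -0.7653] M [ 1.1722 -0.2865  0.0333] rad 0.046099736969665864 ang 201.95431555479192 toolx 202.5745129799606
```

apply_moves --moves '[[[-0.0004, 0, 0.0007], 0], [[0, 0, 0.0007], 0], [[0, 0, 0], 0]]'

```text
time_s: 11.55
tcp_pos: [0.5336, -0.001, 0.1409]
ee_rot: [[-0.924, -0.382, -0.0], [-0.382, 0.924, -0.0], [0.0, -0.0, -1.0]]
wrist_force: [-0.1, 2.8, 0.9]
gripper_width: 0.176
gripper_force: 30.0
```

```bash
python3 t.py
```

```text
t 11.55 tcp [ 0.5336 -0.001   0.1409] Ftool [-0.972  2.618 -0.94 ] M [ 0.9086 -0.1173  0.0089] rad 0.04606445137995732 ang 202.06694912739562 toolx 202.44852753488632
```

Dropping in freely; continue down.

apply_moves --moves '[[[-0.0002, 0, 0.0008], 0], [[0, 0, 0.0008], 0], [[0, 0, 0], 0]]'

```text
time_s: 11.8
tcp_pos: [0.534, -0.0008, 0.1402]
ee_rot: [[-0.924, -0.382, 0.001], [-0.382, 0.924, -0.0], [-0.0, -0.0, -1.0]]
wrist_force: [-0.8, 3.6, 6.0]
gripper_width: 0.173
gripper_force: 30.0
```

```bash
python3 t.py
```

```text
t 11.8 tcp [ 0.534  -0.0008  0.1402] Ftool [-0.6115  3.6307 -6.019 ] M [1.0189 0.4093 0.0261] rad 0.04560632513346523 ang 202.03227953777875 toolx 202.47627218913698
```

apply_moves --moves '[[[0, -0.0005, 0], -0.6], [[0, -0.0005, 0], -0.6], [[0, 0, 0], 0]]'

```text
time_s: 12.05
tcp_pos: [0.5341, -0.0013, 0.1402]
ee_rot: [[-0.916, -0.402, 0.0], [-0.402, 0.916, 0.001], [-0.001, 0.001, -1.0]]
wrist_force: [-1.4, 6.0, 6.1]
gripper_width: 0.18
gripper_force: 30.1
```

```bash
python3 t.py
```

```text
t 12.05 tcp [ 0.5341 -0.0013  0.1402] Ftool [-1.1202  6.0741 -6.0644] M [ 1.7639  0.6868 -0.0606] rad 0.045701283021540626 ang 202.59074071614882 toolx 203.6769838339042
```

apply_moves --moves '[[[-0.0002, -0.0005, 0], -0.6], [[0, -0.0005, 0], -0.6], [[0, 0, 0], 0]]'

```text
time_s: 12.3
tcp_pos: [0.5343, -0.0016, 0.1401]
ee_rot: [[-0.907, -0.421, -0.0], [-0.421, 0.907, 0.001], [-0.0, 0.001, -1.0]]
wrist_force: [-4.2, 7.6, 7.6]
gripper_width: 0.174
gripper_force: 30.2
```

```bash
python3 t.py
```

```text
t 12.3 tcp [ 0.5343 -0.0016  0.1401] Ftool [ 0.5524  8.6844 -7.5484] M [ 2.4263  1.1492 -0.0273] rad 0.04562384132863071 ang 203.11494567049905 toolx 204.87420193488128
```

apply_moves --moves '[[[0, 0.0006, 0], 0.5], [[0, 0.0006, 0], 0.5], [[0, 0.0006, 0], 0.5], [[0, 0, 0], 0]]'

```text
time_s: 12.63
tcp_pos: [0.534, -0.0008, 0.1402]
ee_rot: [[-0.918, -0.397, 0.0], [-0.397, 0.918, -0.0], [-0.0, -0.0, -1.0]]
wrist_force: [-1.9, 3.4, 5.9]
gripper_width: 0.179
gripper_force: 30.0
```

```bash
python3 t.py
```

```text
t 12.6333 tcp [ 0.534  -0.0008  0.1402] Ftool [ 0.4312  3.8753 -5.875 ] M [1.1522 0.4479 0.0003] rad 0.04559406310378353 ang 202.0148693550956 toolx 203.3689439759887
```

apply_moves --moves '[[[0, 0.0006, 0], 0.3], [[0, 0.0006, 0], 0.3], [[0, 0.0004, 0], 0.2], [[0, 0, 0], 0]]'

```text
time_s: 12.97
tcp_pos: [0.533, 0.0004, 0.1388]
ee_rot: [[-0.924, -0.383, -0.001], [-0.383, 0.924, -0.0], [0.001, 0.0, -1.0]]
wrist_force: [0.7, 1.4, 0.5]
gripper_width: 0.177
gripper_force: 30.0
```

```bash
python3 t.py
```

```text
t 12.9667 tcp [0.533  0.0004 0.1388] Ftool [-1.1986  0.9642 -0.5028] M [ 0.4851 -0.1774 -0.0301] rad 0.04609489258574671 ang 200.1782279243479 toolx 202.53964162633753
```

apply_moves --moves '[[[-0.0002, 0.0002, 0.001], 0], [[0, 0, 0.001], 0], [[0, 0, 0.0005], 0], [[0, 0, 0], 0]]'

```text
time_s: 13.3
tcp_pos: [0.5332, 0.0006, 0.1363]
ee_rot: [[-0.924, -0.383, -0.001], [-0.383, 0.924, -0.0], [0.001, 0.0, -1.0]]
wrist_force: [1.1, 0.0, -2.5]
gripper_width: 0.173
gripper_force: 30.0
```

```bash
python3 t.py
```

```text
t 13.3 tcp [0.5332 0.0006 0.1363] Ftool [-1.0435 -0.4269  2.4576] M [ 0.159  -0.226   0.0089] rad 0.04590827642145989 ang 199.9642509149877 toolx 202.54955347247633
```

apply_moves --moves '[[[-0.0001, 0, 0.001], 0], [[0, 0, 0.001], 0], [[0, 0, 0.0005], 0], [[0, 0, 0], 0]]'

```text
time_s: 13.63
tcp_pos: [0.5333, 0.0007, 0.134]
ee_rot: [[-0.924, -0.384, -0.001], [-0.384, 0.924, -0.0], [0.001, 0.0, -1.0]]
wrist_force: [0.7, 0.1, -1.0]
gripper_width: 0.174
gripper_force: 30.0
```

apply_moves --moves '[[[0, 0, 0.0006], 0], [[0, 0, 0.0006], 0], [[0, 0, 0], 0]]'

```text
time_s: 13.88
tcp_pos: [0.5334, 0.0008, 0.133]
ee_rot: [[-0.924, -0.384, -0.001], [-0.384, 0.924, -0.0], [0.001, 0.0, -1.0]]
wrist_force: [0.4, 0.2, -0.9]
gripper_width: 0.174
gripper_force: 30.0
```

apply_moves --moves '[[[0, 0, 0.0007], 0], [[0, 0, 0.0007], 0], [[0, 0, 0], 0]]'

```text
time_s: 14.13
tcp_pos: [0.5335, 0.0008, 0.1316]
ee_rot: [[-0.923, -0.384, -0.0], [-0.384, 0.923, -0.0], [0.0, 0.0, -1.0]]
wrist_force: [-1.1, 0.1, -0.4]
gripper_width: 0.176
gripper_force: 30.0
```

apply_moves --moves '[[[0, 0, 0.0007], 0], [[0, 0, 0.0007], 0], [[0, 0, 0], 0]]'

```text
time_s: 14.38
tcp_pos: [0.5334, 0.0008, 0.1302]
ee_rot: [[-0.924, -0.384, -0.0], [-0.384, 0.924, -0.0], [0.001, 0.0, -1.0]]
wrist_force: [-0.5, 0.5, -0.9]
gripper_width: 0.172
gripper_force: 30.0
```

apply_moves --moves '[[[0, 0, 0.0007], 0], [[0, 0, 0.0007], 0], [[0, 0, 0], 0]]'

```text
time_s: 14.63
tcp_pos: [0.5337, 0.0009, 0.1293]
ee_rot: [[-0.923, -0.384, 0.0], [-0.384, 0.923, -0.0], [-0.0, -0.0, -1.0]]
wrist_force: [-1.4, -0.5, 3.3]
gripper_width: 0.172
gripper_force: 30.0
```

apply_moves --moves '[[[0, 0, 0.0007], 0], [[0, 0, 0.0007], 0], [[0, 0, 0], 0]]'

```text
time_s: 14.88
tcp_pos: [0.5337, 0.0009, 0.1279]
ee_rot: [[-0.923, -0.384, 0.0], [-0.384, 0.923, -0.0], [-0.0, -0.0, -1.0]]
wrist_force: [-2.0, -0.9, 3.5]
gripper_width: 0.176
gripper_force: 30.0
```

apply_moves --moves '[[[0.0003, 0, 0.0007], 0], [[0, 0, 0.0007], 0], [[0, 0, 0], 0]]'

```text
time_s: 15.13
tcp_pos: [0.5336, 0.0008, 0.1264]
ee_rot: [[-0.923, -0.384, 0.001], [-0.384, 0.923, 0.0], [-0.001, -0.0, -1.0]]
wrist_force: [-0.9, 0.1, 2.8]
gripper_width: 0.174
gripper_force: 30.0
```

apply_moves --moves '[[[0, 0, 0.0007], 0], [[0, 0, 0.0007], 0], [[0, 0, 0], 0]]'

```text
time_s: 15.38
tcp_pos: [0.5335, 0.0008, 0.1248]
ee_rot: [[-0.923, -0.384, 0.001], [-0.384, 0.923, 0.0], [-0.001, -0.0, -1.0]]
wrist_force: [-1.2, -0.0, 2.7]
gripper_width: 0.175
gripper_force: 30.0
```

apply_moves --moves '[[[0, 0, 0.0007], 0], [[0, 0, 0.0007], 0], [[0, 0, 0], 0]]'

```text
time_s: 15.63
tcp_pos: [0.5336, 0.0008, 0.1235]
ee_rot: [[-0.923, -0.384, 0.0], [-0.384, 0.923, -0.0], [-0.0, -0.0, -1.0]]
wrist_force: [-0.6, 0.7, 5.2]
gripper_width: 0.175
gripper_force: 30.0
```

apply_moves --moves '[[[0, 0, 0.0007], 0], [[0, 0, 0], 0], [[0, 0, 0], 0]]'

```text
time_s: 15.88
tcp_pos: [0.5336, 0.0008, 0.1235]
ee_rot: [[-0.923, -0.384, 0.001], [-0.384, 0.923, -0.0], [-0.001, -0.0, -1.0]]
wrist_force: [-2.1, 0.4, 8.0]
gripper_width: 0.173
gripper_force: 30.0
```

apply_moves --moves '[[[0, 0, 0.0007], 0], [[0, 0, 0], 0], [[0, 0, -0.0015], 0], [[0, 0, 0], 0]]'

```text
time_s: 16.22
tcp_pos: [0.5335, 0.0008, 0.1235]
ee_rot: [[-0.923, -0.384, 0.0], [-0.384, 0.923, 0.0], [-0.0, -0.0, -1.0]]
wrist_force: [-0.5, -0.1, 4.2]
gripper_width: 0.17
gripper_force: 30.0
```

apply_moves --moves '[[[0, 0, 0], 0], [[0, 0, 0], 0], [[0, 0, 0], 0], [[0, 0, 0], 0], [[0, 0, 0], 0]]' --hand 0.04

```text
time_s: 16.63
tcp_pos: [0.5333, 0.0008, 0.123]
ee_rot: [[-0.924, -0.384, -0.001], [-0.384, 0.924, -0.0], [0.001, 0.0, -1.0]]
wrist_force: [0.0, 0.1, 0.5]
gripper_width: 0.428
gripper_force: 0.0
```

apply_moves --moves '[[[0, 0, -0.005], 0], [[0, 0, -0.02], 0], [[0, 0, -0.025], 0], [[0, 0, -0.03], 0], [[0, 0, -0.03], 0]]'

```text
time_s: 17.05
tcp_pos: [0.533, 0.0007, 0.2347]
ee_rot: [[-0.923, -0.384, -0.001], [-0.384, 0.923, -0.0], [0.001, 0.0, -1.0]]
wrist_force: [0.6, -0.3, -0.3]
gripper_width: 0.464
gripper_force: 0.0
```

apply_moves --moves '[[[0.035, 0, 0], 0], [[0.035, 0, 0], 0], [[0.03, 0, 0], 0], [[0, 0, 0], 0], [[0, 0, 0], 0]]'

```text
time_s: 17.47
tcp_pos: [0.4402, -0.038, 0.2345]
ee_rot: [[-0.924, -0.383, 0.002], [-0.383, 0.924, 0.0], [-0.002, -0.0, -1.0]]
wrist_force: [0.4, 0.1, 0.2]
gripper_width: 0.461
gripper_force: 0.0
```

Run:
```python
from h import *
np.set_printoptions(precision=4,suppress=True)
f=imaging.capture("scene");s=r.sense();print(s["time_s"],s["tcp_pos"],s["wrist_force"])
print("pred shoulder base, head",proj(f,(.5336,.0008,.112)),proj(f,(.5336,.0008,.152)))
cv2.imwrite("pics/s3.png",cv2.resize(f["frame"][190:290,270:380],None,fx=6,fy=6,interpolation=3))
```

```text
17.5167 [ 0.4413 -0.0377  0.2343] [ 1.0651 -0.7172  0.6521]
pred shoulder base, head [339.9835 249.7569] [340.1267 233.5284]
```

View pics/s3.png

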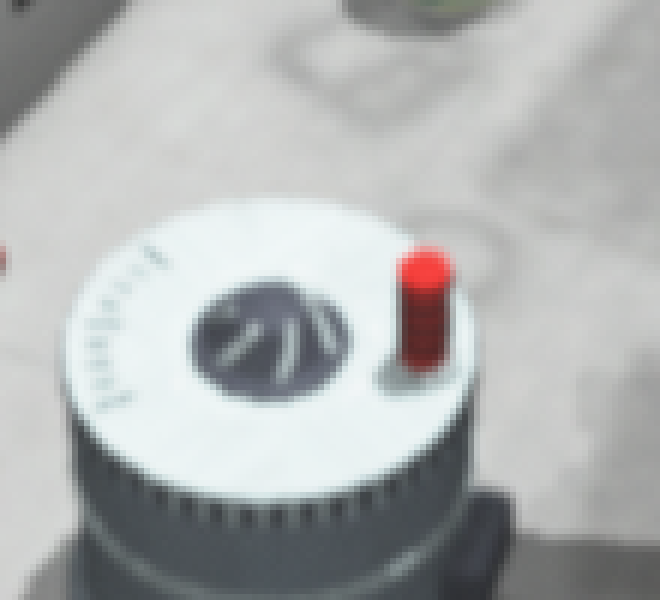

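The pin stands upright with its shoulder on the collar. Its head is at pixel (341, 235), against a predicted (340, 233.5), and the gripper is clear of it.

```bash
python3 -c "
from station import r
print(r.finish_job())"
```

```text
the job is handed in; nothing more can be done
None
```

The job is handed in at about 17.5 s of the 72 s: the pin is through the collar in the index hole, past its catch with its shoulder down on the collar, and let go; the highest push I read was about 8 N, the arm went nowhere near the cup, tin or jug, and the hand-in gave no verdict.

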